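# Move a camera module with tongs and photograph it

## Robot

A 6-joint arm with a two-finger parallel gripper is mounted at the origin on the work surface. World frame = base frame: x ahead of the robot, y to its left, z up, the work surface at z = 0. Lengths are in m, angles in rad, forces in N, time in s.
With the tool pointing down it reaches from about 0.25 to 0.775 m from the base axis. Payload 4 kg.
Tool frame: the origin (TCP) lies at the very end of the fingers, on their centre line; the grasp point (between the pads) lies 19 mm behind it; z points along the fingers, y is the direction in which the jaws open and shut (so a half turn about z gives the same grasp; the last joint's range is limited). The gripper opens to 94 mm and grips with 3 to 60 N. Pads are 16 mm wide; open, the fingers measure 119 mm over their backs; the gripper's body (75 mm by 177 mm) begins 78 mm behind the grasp point.
Start: joints at [1.189, 0.087, 1.371, -0, 1.684, -0.103], TCP at [0.151, 0.529, 0.181] pointing down, gripper open.
Joint ranges: [-3.1, 3.1], [-0.76, 2.03], [0.27, 2.55], [-1.08, 4.22], [0.17, 2.65], [-2.57, 2.57]. Speed limits (rad/s): [2.79, 2.79, 3.14, 3.14, 3.14, 3.14].

## Interface

Orientations are given as [roll, pitch, yaw] about the fixed x, y, z axes, in that order (R = Rz(yaw) Ry(pitch) Rx(roll)).
In Python, from bench import robot, snapshot, calibration gives the robot as it stands. The module is installed in compiled form; this text tells all that it offers.
- The arm moves only by the tool servo_tool, never from a script. Its argument "series" is text: rows parted by semicolons, each of 5 numbers parted by spaces: the closure, from -1 (fully open) to 1 (shut), then the shift along the tool's x, y, z in cm, then the turn about the tool's z in rad. A call has 1 to 20 rows; each row is the pose to reach, as a shift and turn from the pose commanded when the call began, along the tool's axes at that moment; what a row does not reach only later rows make up. A row lasts 1/12 s, in which the tool goes at most 41.7 mm and 7.16 degrees, less where a joint would pass 70% of its speed; a pose out of reach is approached as far as the arm can. A call with a gripper value outside its range is refused whole. The fingers move at their own pace and stop on an object; the grip force is fixed at half the most. Time passes only in rows, so rows that repeat a pose let the fingers close. It gives the time, the measured TCP pose, the force and the opening at its end, in the units of the state.
- robot.get_obs(): the state, without advancing time (a new reading comes with each control period).
- snapshot(name): name is "scene" or "top" or "wrist"; returns (picture, depth): 384x512x3 uint8, red, green, blue; 384x512 float32, m along the optical axis (not along the pixel's ray), 0 where there is no reading.
- calibration(name): a dict with "fx", "fy", "cx", "cy" (pixels), "rvec" (rotation vector, rad) and "tvec" (3), from world to camera coordinates, as OpenCV has them; the wrist camera has in their place "tool_from_camera" (4x4, takes a point from camera to tool coordinates, whose origin is the TCP and whose axes are the flange's). Camera axes: x right, y down, z forward; pixel columns grow to the right and rows downward; lengths in m; the calibration is good to about 2 mm. The wrist camera is an equidistant fisheye: a pixel r from the principal point sees the ray r / f radians off the axis. A picture is of the moment at which its call begins: read the wrist's pose just before it. calibration takes no time and is no camera call.
- robot.close_job(): hands the job in, once; it reports no verdict.
The state is a dict: "time": time; "joint_positions": joint angles; "qvel": joint speeds; "joint_torque": joint torques, N m; "tool_pos": TCP position; "ee_rot": TCP orientation; "wrist_force": force on the tool from outside, world axes, zero at the start; "wrist_torque": the same for the moment, N m; "width": finger opening in m.
Only numpy, scipy, OpenCV 4.12 (cv2) and the standard library are available. Lean on these libraries where they do the work, as an engineer would, in place of code of your own. Each camera call takes 0.05 s, during which the arm holds its last target. There are 200 camera calls.

## Task

Lift the tongs out of their fitted tray by the heel, lay them flat on the blue mat and take them again by the red grip pads on their two arms. With the tongs alone, never touching it with the gripper, lift the black camera module off the orange pallet, set it down gently, lenses up, inside the printed frame on the white inspection stage, let it go and lay the tongs back flat on the mat. Then take its picture: press the green release button to its halfway stop, pause there about a second for the focus, push it fully down and let go; leave the silver module, the bottle and the small jar where they are.

Things in the scene. Friction and masses are not known exactly. Their poses are not given: they have to be found in the camera images.
- tongs_heel (a point): Centre of the heel of the sprung tongs, half-way up: a rigid black plastic block 46 mm long (x), 24 mm wide, 20 mm high. x points along the tongs from heel to jaws, z up. At the start only the heel stands free, on the tray's floor; the arms are boxed in. Gripping the heel does not move the arms.
- tongs_grip (a point): On the tongs' centre line midway between the red ribbed grip pads (30 mm long, 18 mm high) on the arms' outer faces, half-way up, 80 mm ahead of tongs_heel, close to the tongs' centre of mass; axes as there. Width over the pads: 56 mm free, 44 mm when the jaws hold a 28 mm part (arms then parallel), 32 mm when the jaws meet. Squeezing to 50 mm carries the tongs, jaws still 42 mm apart.
- tongs_jaws (a point): On the tongs' centre line midway between the rubber jaw pads (30 mm along x, 16 mm high) inside the arm ends, half-way up, 79 mm ahead of tongs_grip; the arms end 15 mm beyond it. Gap between the jaw pads: 56 mm free; behind them the arms stand 3 mm farther out each. Arm ends 72 mm wide over all when free.
- tongs: The sprung tongs, 196 mm long, 20 mm high, 84 g: heel and two steel strip arms on spring hinges that move alike. Origin on the underside at the hinge line, 22 mm ahead of tongs_heel; x to the jaws, z up. The springs push out with about 5 N on each grip pad when free, 8 N at 50 mm, 11 N at 44 mm; squeezing force beyond that reaches the jaws at 0.4 of its size.
- tray: Fixed grey tool tray with black fitted cheeks, 230 x 104 mm, floor 4 mm thick; cheeks 2 to 5 mm from the tongs' arms, an island between the arms and an end wall, all 26 mm high. Origin on the bench below the tongs' hinge line; x as the tongs' x; the floor beside the heel (x from -63 to +15 mm) is open.
- mat: Fixed blue anti-static mat, 210 (x) x 140 (y) x 3 mm. Origin at the centre of its underside, on the bench.
- module_center (a point): Centre of the black camera module, half-way up: a block 90 (x) x 28 (y) x 40 mm (z), 0.1 to 0.17 kg, two round lenses in its top face (z up). It stands in a pocket of the pallet, 10 mm above the bench, the pocket's rim 4 mm up its sides. Only the tongs may touch it.
- module: The whole black camera module, origin at the centre of its underside, axes as module_center.
- silver_module_center (a point): Centre of a bystander: a silver module of the same shape and size in the pallet's other pocket, 80 mm beside the black one. Leave it.
- pallet: Fixed orange pallet, 132 (x) x 160 (y) x 14 mm, with two shallow pockets side by side in y; origin at the centre of its underside.
- stage_top (a point): Centre of the white stage's upper face (130 x 72 mm, 32 mm above the bench). The black printed frame measures 110 (x) x 48 (y) mm inside, centred here. Below is a grey base 140 mm wide, 12 mm high, x from -70 to +160 mm. A column 260 mm high stands at x +138, y +50 mm; its tilted camera stays beyond x +85 mm and over 0.16 m above the bench.
- release_top (a point): Centre of the top face of the green release button (32 mm across), 41 mm above the bench on a fixed grey box 60 x 80 x 25 mm. It is pressed straight down.
- release_first (a joint): First stage of the button, 0 = up, 0.005 m = at its halfway stop. Takes about 1.2 N to start and 2.7 N at the stop.
- release_second (a joint): Second stage, 0 = not begun, 0.005 m = fully down (button top then 10 mm below its rest). It begins to move only above about 8 N and takes 12 N to the end. Both stages spring back.
- cleaner: Bystander: a closed bottle, 50 mm across, 115 mm high; origin at the centre of its underside.
- swab_jar: Bystander: a small closed jar, 44 mm across, 45 mm high; origin at the centre of its underside.

How it is judged:
On the way, in this order (a step that is already met when the one before it is completed fails the run):
1. the tongs, out of the tray, lie flat on the mat, let go (x of tongs_grip in the frame of mat between -0.105 and 0.105 m and y of tongs_grip in the frame of mat between -0.07 and 0.07 m and z of tongs_grip in the frame of mat below 0.018 m and angle between tongs_grip's own z axis and vertical below 0.12 rad and contact force between the fingers and tongs below 0.05 N and linear speed of tongs below 0.02 m/s), for 0.1 s.
2. the black module hangs in the tongs' jaws, 15 mm or more above its pocket (contact force between each of tongs_left, tongs_right and module above 0.5 N and z of module_center in the frame of pallet above 0.045 m), for 0.2 s.
3. the module stands in the frame on the stage, let go by the tongs (x of module_center in the frame of stage_top between -0.012 and 0.012 m and y of module_center in the frame of stage_top between -0.012 and 0.012 m and z of module_center in the frame of stage_top between 0.016 and 0.023 m and angle between the x axis of module and the x axis of stage_top, either way round below 0.26 rad and angle between module's own z axis and vertical below 0.1 rad and contact force between tongs and module below 0.05 N and linear speed of module below 0.02 m/s), for 0.2 s.
4. the button is held at its halfway stop for half a second (x of module_center in the frame of stage_top between -0.012 and 0.012 m and y of module_center in the frame of stage_top between -0.012 and 0.012 m and z of module_center in the frame of stage_top between 0.016 and 0.023 m and angle between the x axis of module and the x axis of stage_top, either way round below 0.26 rad and angle between module's own z axis and vertical below 0.1 rad and value of joint release_first above 0.0042 m and value of joint release_second below 0.001 m), for 0.5 s.
5. the button is pressed fully down (x of module_center in the frame of stage_top between -0.012 and 0.012 m and y of module_center in the frame of stage_top between -0.012 and 0.012 m and z of module_center in the frame of stage_top between 0.016 and 0.023 m and angle between the x axis of module and the x axis of stage_top, either way round below 0.26 rad and angle between module's own z axis and vertical below 0.1 rad and value of joint release_second above 0.0042 m), for 0.05 s.
At the end, for the whole second after the job is handed in: The black module stands upright on the stage, lenses up, at rest and free of the tongs, its centre within 12 mm of the frame's centre in each direction and turned no more than 0.26 rad from it; the tongs lie flat and still on the mat (their grip point over the mat); the button has sprung back up (all of step 1 and all of step 3 and value of joint each of release_first, release_second below 0.001 m); the robot touches nothing.
It fails at once if the gripper or arm touches the black module (contact force between any of the fingers, the arm and module above 0.3 N).
It fails at once if the module is dropped (falls free by more than 10 mm) (linear speed of module above 0.45 m/s and contact force between tongs and module below 0.05 N).
It fails at once if the button is pressed past halfway while the module is not on the stage (value of joint release_second above 0.0025 m and horizontal distance between module_center and stage_top above 0.03 m).
It fails at once if the silver module is moved more than 10 mm (distance of silver_module_center from where it was at the start of the episode above 0.01 m).
It fails at once if the bottle or the small jar is moved more than 20 mm (distance of any of cleaner, swab_jar from where it was at the start of the episode above 0.02 m).
It also fails if it takes over 72 s, if anything falls off the work surface, if the arm or the gripper's body presses on something with over 40 N, if the wrist force passes 120 N, or if a joint passes its speed limit or range.

## Working session

There is one attempt and no reset: what is moved stays moved. The work goes in short steps, Python scripts to look and compute and a tool call to move; the robot and the scene stay as the last step left them, time stands still between calls to the robot, and variables do not carry over. Pictures are saved under pics/ and viewed, about 8 in all and at most 12, crops included, and the job is handed in when it is done.

Besides the shell and the picture viewer there is one more tool, called after "Emit:" by a JSON object that holds its "op" and its "data", one argument or row to a line. servo_tool: Moves the arm, as the interface text tells. Its arguments: {"type":"object","properties":{"series":{"type":"string"}},"required":["series"]}

```bash
mkdir -p pics
cat > h.py <<'E'
import numpy as np, cv2
from bench import robot, snapshot, calibration
def pts(name,dep):
    c=calibration(name); R,_=cv2.Rodrigues(np.array(c['rvec'],float)); t=np.array(c['tvec'],float).ravel()
    v,u=np.mgrid[:384,:512]
    P=np.dstack([(u-c['cx'])/c['fx']*dep,(v-c['cy'])/c['fy']*dep,dep])
    return (P-t)@R
def save(n,im): cv2.imwrite('pics/'+n,im[...,::-1])
E
python3 - <<'E'
from h import *
o=robot.get_obs();print(o)
for n in ('top','scene'):
    im,d=snapshot(n); W=pts(n,d); np.savez(n+'.npz',im=im,d=d,W=W); 
    save(n+'.png',cv2.resize(im,(800,600)))
    print(n,calibration(n), W[192,256])
print(calibration('wrist'))
E
```

```text
{'time': 0.0, 'joint_positions': array([ 1.18891225e+00,  8.79230174e-02,  1.37224283e+00, -1.59189968e-05,
        1.68358224e+00, -1.03106357e-01]), 'qvel': array([-0.00165628,  0.00036887, -0.00073881,  0.0010451 ,  0.00172139,
       -0.00023171]), 'joint_torque': array([ 2.44512721e-04, -3.40177345e+01, -3.02427256e+01,  7.16694701e-02,
        3.28834250e-02, -1.71758115e-04]), 'tool_pos': array([0.15113913, 0.52820466, 0.17962751]), 'ee_rot': array([-3.13944704e+00, -2.06107741e-04,  2.86281293e+00]), 'wrist_force': array([-0.21668908,  1.08230762,  0.42889268]), 'wrist_torque': array([0.004448  , 0.00083682, 0.00106823]), 'width': 0.09394670497365948}
top {'fx': 406.0594635160648, 'fy': 406.0594635160648, 'cx': 254.1092209924937, 'cy': 185.54679177400808, 'rvec': array([ 2.18002057, -2.16509248,  0.09095925]), 'tvec': array([0.02703522, 0.61042063, 0.93289097])} [5.96967386e-01 2.66988169e-02 2.21087387e-04]
scene {'fx': 385.13417313717133, 'fy': 385.13417313717133, 'cx': 256.97194102417586, 'cy': 189.34641048370895, 'rvec': array([ 1.46572889,  1.92819551, -0.96419162]), 'tvec': array([ 0.15136768, -0.29129422,  1.39400438])} [ 0.51142577 -0.01524105 -0.0016848 ]
{'fx': 297.3186396354542, 'fy': 297.3186396354542, 'cx': 259.20691491309594, 'cy': 193.37867361666724, 'tool_from_camera': array([[-1.04576536e-03, -9.65263888e-01, -2.61274822e-01,
         7.58671757e-02],
       [ 9.99999453e-01, -1.01021144e-03, -2.70382571e-04,
        -2.01540147e-04],
       [-2.95228352e-06, -2.61274962e-01,  9.65264417e-01,
        -2.04467558e-01],
       [ 0.00000000e+00,  0.00000000e+00,  0.00000000e+00,
         1.00000000e+00]])}
```

View pics/top.png

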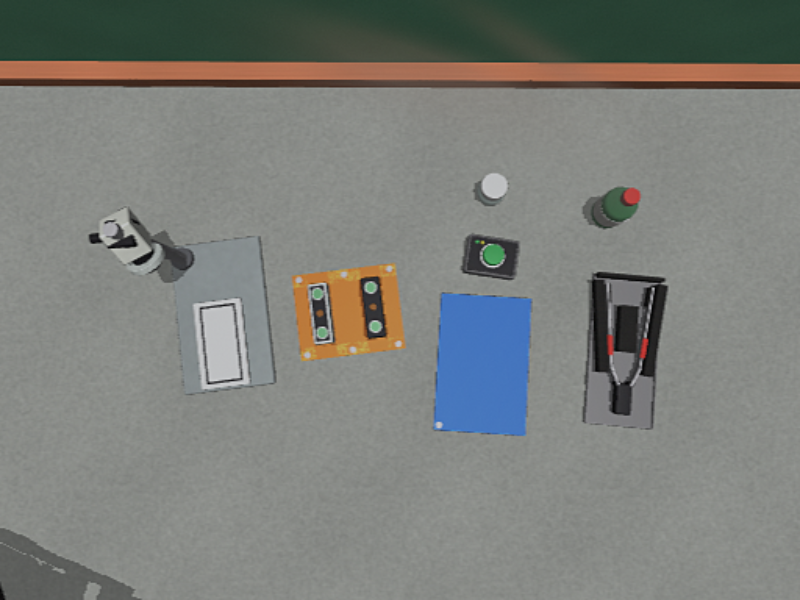

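View pics/scene.png

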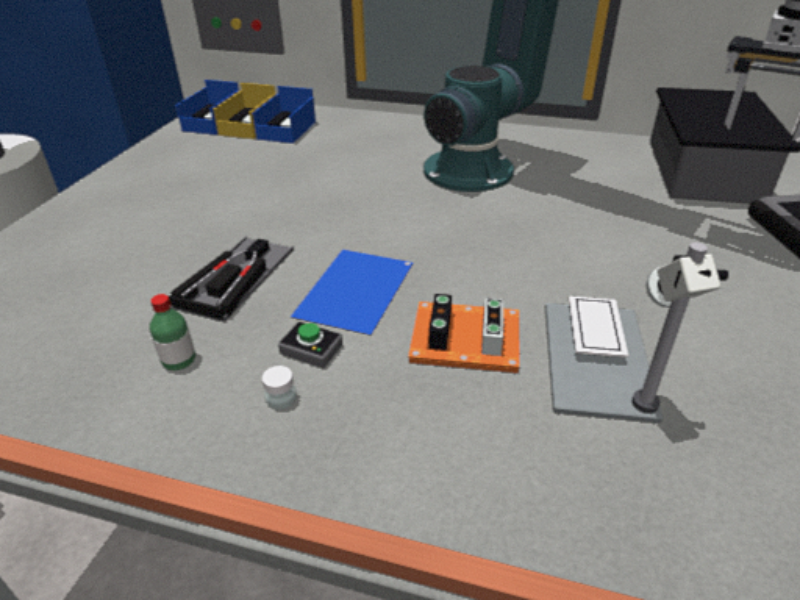

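The top view (800x600 scale) shows the tongs' heel at (620,398) with the jaws pointing up (+x). The mat is at (484,364), the black module at (372,307), the silver one at (320,313), the stage frame at (222,343) and the button at (492,255). The scene view agrees with this.

```bash
cat > m.py <<'E'
from h import *
z=np.load('top.npz'); im,W=z['im'].astype(int),z['W']; r,g,b=im[...,0],im[...,1],im[...,2]; Z=W[...,2]
def box(m,name,ref=None):
    n,l,s,_=cv2.connectedComponentsWithStats(m.astype(np.uint8)); k=1+s[1:,4].argmax(); m=l==k
    p=W[m]; (c,sz,a)=cv2.minAreaRect((p[:,:2]*1000).astype(np.float32))
    if sz[0]<sz[1]: a+=90; sz=sz[::-1]
    a=(a+90)%180-90
    print(name,m.sum(),'c',np.round(c,1),'size',np.round(sz,1),'long-axis deg',round(a,1),'z med',np.round(np.median(p[:,2])*1000,1),'mean',np.round(p[:,:2].mean(0)*1000,1))
v,u=np.mgrid[:384,:512]
def R(u0,u1,v0,v1): return (u>=u0*.64)&(u<=u1*.64)&(v>=v0*.64)&(v<=v1*.64)
box((b>130)&(r<90)&R(420,545,280,450),'mat')
box((r>180)&(g<160)&(b<90)&R(280,420,250,370),'pallet')
box((Z>.038)&R(352,392,265,350),'black')
box((Z>.038)&R(300,340,270,355),'silver')
box((Z>.024)&(Z<.045)&R(180,260,285,400),'stage')
box((g>r+50)&(g>b+30)&R(470,515,235,280),'button')
box((Z>.015)&R(455,525,225,285),'bbox')
box((r<65)&R(605,640,384,420)&(Z>.013),'heel')
box((r>150)&(g<80)&R(600,620,330,360),'padL')
box((r>150)&(g<80)&R(635,655,330,360),'padR')
box((Z>.02)&R(585,670,265,385),'cheeks')
box((abs(Z-.004)<.004)&(r<125)&R(575,670,265,435),'tray')
box((Z>.02)&R(470,515,165,210),'jar')
box((Z>.05)&R(585,650,175,235),'bottle')
E
python3 m.py
```

```text
mat 5068 c [502.1 -72. ] size [210.2 196.1] long-axis deg -2.9 z med 2.8 mean [500.2 -99.8]
pallet 2168 c [578.3 106.7] size [157.4 130.4] long-axis deg -82.5 z med 13.6 mean [577.  104.6]
black 473 c [572.4  63. ] size [115.3  41.9] long-axis deg 18.2 z med 49.9 mean [583.  66.]
silver 488 c [547.2 113.2] size [164.9  77.3] long-axis deg 50.2 z med 49.7 mean [573.  143.5]
stage 1712 c [528.8 294.5] size [130.2  73.6] long-axis deg 8.1 z med 31.4 mean [528.4 293.9]
button 134 c [595.5 -54.4] size [211.5  29.7] long-axis deg -40.1 z med 40.5 mean [ 663.4 -110.9]
bbox 834 c [599.8 -73.9] size [231.9  91.1] long-axis deg -31.2 z med 25.1 mean [ 662.7 -111.7]
heel 203 c [ 474.7 -145.5] size [352.4  45. ] long-axis deg 81.1 z med 23.0 mean [ 449.5 -304.2]
padL 30 c [ 530.2 -289.2] size [25.8  5.9] long-axis deg 0.9 z med 24.1 mean [ 531.6 -289.3]
padR 34 c [ 526.1 -339.6] size [27.6  7. ] long-axis deg -14.8 z med 24.0 mean [ 525.8 -340. ]
cheeks 1128 c [ 557.6 -175.4] size [395.3 155.7] long-axis deg 86.0 z med 25.1 mean [ 552.7 -317.1]
tray 399 c [ 451.5 -338.5] size [94. 46.] long-axis deg -5.8 z med 3.9 mean [ 443.3 -344.2]
jar 247 c [ 767.8 -113.7] size [38.3 37.7] long-axis deg -7.7 z med 44.4 mean [ 766.5 -113.2]
bottle 462 c [ 645.5 -136.7] size [401.5  49.4] long-axis deg -60.1 z med 81.0 mean [ 731.3 -287.4]
```

```bash
cat >> h.py <<'E'
from scipy.spatial.transform import Rotation as Ro
def pose():
    o=robot.get_obs(); return np.array(o['tool_pos']),Ro.from_euler('xyz',o['ee_rot'])
def to(x,y,z,yaw):
    "shift (cm, tool axes) and turn to reach"
    p,R=pose(); s=R.inv().apply(np.array([x,y,z])-p)*100
    t=-(yaw-R.as_euler('xyz')[2]); t=(t+np.pi)%(2*np.pi)-np.pi
    print('shift cm',np.round(s,2),'turn',round(t,3))
def wpts(dep,p,R):
    c=calibration('wrist'); v,u=np.mgrid[:384,:512]
    a=(u-c['cx'])/c['fx']; b=(v-c['cy'])/c['fy']; th=np.hypot(a,b)+1e-9
    k=np.tan(th)/th*dep; P=np.dstack([a*k,b*k,dep]); T=np.array(c['tool_from_camera'])
    Q=P@T[:3,:3].T+T[:3,3]
    return R.apply(Q.reshape(-1,3)).reshape(Q.shape)+p
def wsnap(n):
    p,R=pose(); im,d=snapshot('wrist'); W=wpts(d,p,R); W[d==0]=np.nan
    np.savez(n+'.npz',im=im,W=W); save(n+'.png',im); return im,W
E
python3 -c "
from h import *
to(.45,-.304,.2,-.11)"
```

```text
shift cm [-51.63 -71.79  -1.9 ] turn 2.973
```

Emit:
{"op": "servo_tool", "data": {
  "series": "-0.2 -2.3 -3.3 -1.9 0.12;-0.2 -4.7 -6.5 -1.9 0.24;-0.2 -7 -9.8 -1.9 0.36;-0.2 -9.4 -13 -1.9 0.48;-0.2 -11.7 -16.3 -1.9 0.6;-0.2 -14.1 -19.6 -1.9 0.72;-0.2 -16.4 -22.8 -1.9 0.84;-0.2 -18.8 -26.1 -1.9 0.96;-0.2 -21.1 -29.4 -1.9 1.08;-0.2 -23.5 -32.6 -1.9 1.2;-0.2 -25.8 -35.9 -1.9 1.32;-0.2 -28.2 -39.2 -1.9 1.44;-0.2 -30.5 -42.4 -1.9 1.56;-0.2 -32.8 -45.7 -1.9 1.68;-0.2 -35.2 -48.9 -1.9 1.8;-0.2 -37.5 -52.2 -1.9 1.92;-0.2 -39.9 -55.5 -1.9 2.04;-0.2 -42.2 -58.7 -1.9 2.16;-0.2 -44.6 -62 -1.9 2.28;-0.2 -46.9 -65.3 -1.9 2.4"
}}

```text
time: 1.77
tool_pos: [0.4226, -0.2301, 0.1991]
ee_rot: [-3.141, 0.0, 0.456]
wrist_force: [0.3, 0.6, 0.9]
width: 0.0564
```

```bash
python3 -c "
from h import *
to(.45,-.304,.17,-.11)"
```

```text
shift cm [-0.79  7.84  2.91] turn 0.566
```

Emit:
{"op": "servo_tool", "data": {
  "series": "-0.2 -0.4 3 1 0.12;-0.2 -0.7 6 2 0.24;-0.2 -0.7 7.5 2.9 0.36;-0.2 -0.7 7.5 2.9 0.48;-0.2 -0.7 7.5 2.9 0.56;-0.2 -0.7 7.5 2.9 0.56;-0.2 -0.7 7.5 2.9 0.56"
}}

```text
time: 2.35
tool_pos: [0.4496, -0.2982, 0.1702]
ee_rot: [-3.141, 0.001, -0.095]
wrist_force: [-0.5, 1.0, 0.2]
width: 0.056
```

```bash
python3 -c "
from h import *
print(pose()[0],robot.get_obs()['ee_rot'])
im,W=wsnap('w1')
np.set_printoptions(precision=4,suppress=True)
i=im.astype(int)
red=(i[...,0]>130)&(i[...,1]<80)&(i[...,2]<90)
n,l,s,c=cv2.connectedComponentsWithStats(red.astype(np.uint8))
for k in range(1,n):
    if s[k,4]>40: print(s[k],c[k],np.nanmean(W[l==k],0))
"
```

```text
[ 0.44957244 -0.2981793   0.17020804] [-3.14086652e+00  8.33218206e-04 -9.51004303e-02]
[240  99  10  26 150] [244.5733 110.9067] [ 0.5314 -0.289   0.0247]
[284  98   9  27 162] [288.1111 110.7469] [ 0.5269 -0.3396  0.0234]
```

View pics/w1.png

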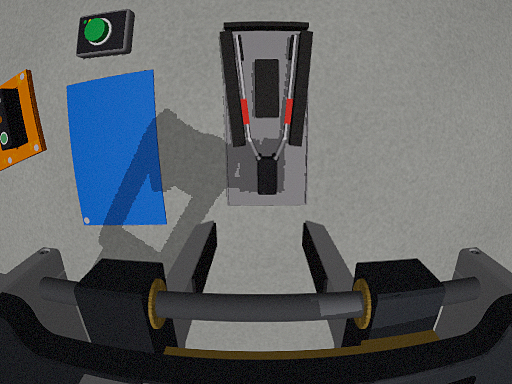

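```bash
python3 -c "
from h import *
np.set_printoptions(precision=4,suppress=True)
d=np.load('w1.npz');W=d['W']
v,u=np.mgrid[:384,:512]
m=(W[...,2]>.018)&(u>252)&(u<282)&(v>150)&(v<200)
def cc(m):
    n,l,s,c=cv2.connectedComponentsWithStats(m.astype(np.uint8));k=1+s[1:,4].argmax();return l==k
m=cc(m)&(np.abs(W[...,2]-.024)<.005)
print(np.median(W[m],0),cv2.minAreaRect((W[m][:,:2]*1000).astype(np.float32)))
m=cc((W[...,2]>.02)&(W[...,2]<.03)&(u>250)&(u<282)&(v>55)&(v<122))
print('island',np.median(W[m],0),cv2.minAreaRect((W[m][:,:2]*1000).astype(np.float32)))
g=np.array([.529,-.3145]);
for y in(-.09,-.105,-.12): print(g-.08*np.array([np.cos(y),np.sin(y)]))
to(.4495,-.306,.010,-.1)
"
```

```text
[ 0.4545 -0.3079  0.0244] ((455.04644775390625, -308.1679382324219), (30.704971313476562, 53.402503967285156), 84.95280456542969)
island [ 0.5554 -0.3169  0.0265] ((556.1519775390625, -316.988525390625), (26.77080726623535, 69.29798126220703), 84.52750396728516)
[ 0.4493 -0.3073]
[ 0.4494 -0.3061]
[ 0.4496 -0.3049]
shift cm [ 0.06  0.79 16.05] turn 0.005
```

Emit:
{"op": "servo_tool", "data": {
  "series": "-0.2 0 0.9 3 0;-0.2 0 0.9 6.5 0;-0.2 0 0.9 10 0;-0.2 0 0.9 13 0;-0.2 0 0.9 15 0;-0.2 0 0.9 16 0;-0.2 0 0.9 16 0;0.8 0 0.9 16 0;0.8 0 0.9 16 0;0.8 0 0.9 16 0;0.8 0 0.9 16 0;0.8 0 0.9 16 0;0.8 0 0.9 15.5 0;0.8 0 0.9 14 0;0.8 0 0.9 12 0;0.8 0 0.9 9.5 0;0.8 0 0.9 8 0;0.8 0 0.9 8 0;0.8 0 0.9 8 0"
}}

```text
time: 3.98
tool_pos: [0.4496, -0.3078, 0.092]
ee_rot: [3.14, -0.002, -0.097]
wrist_force: [-0.5, 0.8, -0.4]
width: 0.0094
```

```bash
python3 -c "
from h import *
wsnap('w2')
to(.415,-.101,.0895,-.051)"
```

```text
shift cm [ -5.35 -20.19   0.1 ] turn -0.046
```

View pics/w2.png

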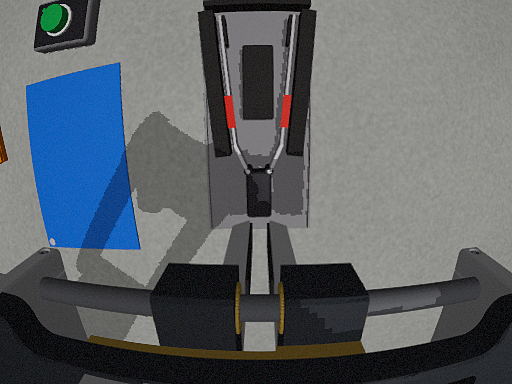

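The grasp missed, probably because the fingers were still closing when the lift began. I'll repeat it with a longer wait and a check before lifting.

Emit:
{"op": "servo_tool", "data": {
  "series": "-0.1 0 0 1 0;-0.1 0 0 2 0;-0.1 0 0 2 0;-0.1 0 0 2 0;-0.1 0 0 4 0;-0.1 0 0 6 0;-0.1 0 0 7.5 0;-0.1 0 0 8.2 0;-0.1 0 0 8.2 0;-0.1 0 0 8.2 0"
}}

```text
time: 4.87
tool_pos: [0.4489, -0.3073, 0.0088]
ee_rot: [-3.141, 0.0, -0.097]
wrist_force: [0.4, 0.5, 0.3]
width: 0.0518
```

Emit:
{"op": "servo_tool", "data": {
  "series": "0.8 0 0 0 0;0.8 0 0 0 0;0.8 0 0 0 0;0.8 0 0 0 0;0.8 0 0 0 0;0.8 0 0 0 0;0.8 0 0 0 0"
}}

```text
time: 5.45
tool_pos: [0.4489, -0.3073, 0.0089]
ee_rot: [-3.142, -0.0, -0.097]
wrist_force: [0.3, -0.3, 0.5]
width: 0.0105
```

```bash
python3 -c "
from h import *
print(robot.get_obs()['width'])
im,W=wsnap('w3')
save('w3c.png',cv2.resize(im[100:330,130:390],None,fx=2.2,fy=2.2,interpolation=cv2.INTER_CUBIC))
"
```

```text
0.010498134675111749
```

View pics/w3c.png

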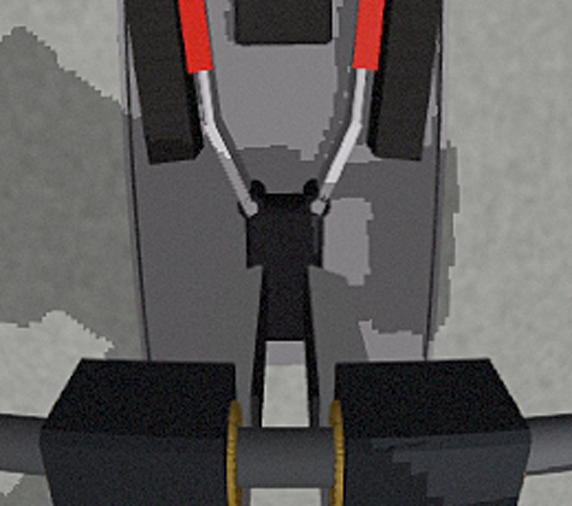

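```bash
python3 -c "
from h import *
np.set_printoptions(precision=4,suppress=True)
W=np.load('w3.npz')['W']
def at(x,y): return W[int(100+y/2.2),int(130+x/2.2)]
for n,x,y in [('heel front top',285,225),('heel mid',285,250),('between',285,300),('between low',285,330),('tipL',255,285),('tipR',318,285),('floor L',190,300),('floor R',370,300),('gap',285,370)]: print(n,at(x,y))
print(robot.get_obs()['joint_positions'],pose()[0])
for v in range(210,250,4): print(v, W[v,246:274:2,2])
"
```

```text
heel front top [ 0.4676 -0.3091  0.0243]
heel mid [ 0.4601 -0.3083  0.0248]
between [ 0.443  -0.3067  0.0239]
between low [ 0.4325 -0.3056  0.0245]
tipL [ 0.4588 -0.2998  0.0484]
tipR [ 0.4574 -0.3171  0.049 ]
floor L [ 0.4379 -0.2731  0.0051]
floor R [ 0.4314 -0.3356  0.0042]
gap [ 0.4034 -0.3027 -0.0014]
[-0.7045  0.1719  1.6264  0.0001  1.3432  0.9635] [ 0.4489 -0.3073  0.0088]
210 [0.0241 0.0242 0.0249 0.0235 0.0249 0.0248 0.0256 0.0246 0.0253 0.0247
 0.0236 0.0255 0.0251 0.0238]
214 [0.0258 0.0248 0.0243 0.0248 0.0245 0.0246 0.0244 0.0245 0.0227 0.0251
 0.0245 0.0244 0.0244 0.0255]
218 [0.0245 0.0238 0.025  0.0244 0.0258 0.0239 0.0249 0.0254 0.0245 0.0235
 0.0245 0.025  0.0251 0.0239]
222 [0.038  0.037  0.0233 0.0238 0.0242 0.0243 0.0246 0.0253 0.0245 0.0241
 0.0243 0.0238 0.0337 0.0373]
226 [0.0434 0.0447 0.0412 0.0249 0.0235 0.0253 0.024  0.0242 0.0259 0.0242
 0.0251 0.0393 0.04   0.0439]
230 [0.0505 0.0491 0.0457 0.0259 0.0247 0.0244 0.0249 0.0256 0.0248 0.0242
 0.0248 0.0431 0.0457 0.0503]
234 [0.0568 0.0524 0.0529 0.0242 0.0243 0.0235 0.0247 0.0249 0.0246 0.025
 0.0245 0.0436 0.0527 0.0566]
238 [0.0617 0.0587 0.0589 0.0248 0.0248 0.0247 0.025  0.0244 0.0239 0.0239
 0.0247 0.0426 0.0589 0.0617]
242 [0.068  0.0648 0.0624 0.0247 0.025  0.0237 0.0245 0.0249 0.0241 0.0244
 0.024  0.0439 0.0648 0.0658]
246 [0.0739 0.0705 0.0622 0.0245 0.0244 0.0237 0.0244 0.0239 0.0244 0.0242
 0.0246 0.0455 0.0695 0.0695]
```

```bash
python3 -c "
from h import *
np.set_printoptions(precision=4,suppress=True)
for f,p,yaw in (('w1',[.4496,-.2982,.1702],-.095),('w2',[.4496,-.3078,.092],-.097),('w3',[.4489,-.3073,.0088],-.097)):
    W=np.load(f+'.npz')['W']; R=Ro.from_euler('xyz',[np.pi,0,yaw]); T=R.inv().apply((W-np.array(p)).reshape(-1,3)).reshape(W.shape)
    m=(np.abs(T[...,0])<.02)&(np.abs(T[...,1])<.05)&(T[...,2]<.012 if f!='w3' else T[...,2]<-.019)&(T[...,2]>-.06)
    q=T[m]; o=np.argsort(-q[:,2]); vv,uu=np.nonzero(m)
    print(f,len(q)); print(np.c_[uu,vv][o[:200:12]].tolist()); print(q[o[:200:12]])
"
```

```text
w1 1329
[[302, 234], [303, 223], [302, 242], [213, 224], [310, 222], [208, 222], [215, 234], [215, 238], [215, 235], [308, 223], [303, 245], [207, 223], [312, 223], [303, 247], [216, 248], [213, 226], [311, 224]]
[[-0.0006  0.0283 -0.0248]
 [ 0.0074  0.0285 -0.0255]
 [-0.0057  0.0283 -0.0264]
 [ 0.0073 -0.0296 -0.0269]
 [ 0.009   0.0326 -0.0278]
 [ 0.0091 -0.0326 -0.0281]
 [ 0.0011 -0.0284 -0.0288]
 [-0.0014 -0.0284 -0.0295]
 [ 0.0009 -0.0282 -0.0299]
 [ 0.0092  0.0309 -0.0303]
 [-0.0058  0.0284 -0.0309]
 [ 0.0097 -0.0327 -0.0315]
 [ 0.0098  0.0332 -0.0318]
 [-0.0066  0.0283 -0.0321]
 [-0.007  -0.0276 -0.0326]
 [ 0.0084 -0.0287 -0.0331]
 [ 0.0098  0.0323 -0.0335]]
w2 942
[[268, 223], [247, 221], [272, 222], [252, 229], [272, 223], [252, 227], [267, 230], [267, 241], [250, 226], [237, 224], [251, 226], [280, 225], [247, 225], [270, 225], [239, 225], [268, 228], [243, 226]]
[[ 0.0075  0.0058 -0.0255]
 [ 0.0094 -0.0077 -0.0268]
 [ 0.0092  0.0082 -0.0282]
 [ 0.0048 -0.0045 -0.0291]
 [ 0.009   0.0081 -0.0296]
 [ 0.0066 -0.0044 -0.0303]
 [ 0.0048  0.005  -0.0307]
 [-0.0027  0.005  -0.0311]
[... 216 characters left out ...]

 [ 0.0092 -0.0098 -0.0351]]
w3 936
[[269, 223], [271, 221], [268, 224], [279, 223], [271, 223], [275, 224], [240, 224], [250, 226], [270, 227], [279, 225], [268, 232], [249, 227], [268, 239], [268, 244], [251, 231], [285, 226], [273, 226]]
[[ 0.0073  0.0064 -0.0248]
 [ 0.0096  0.0076 -0.0271]
 [ 0.0079  0.0057 -0.0279]
 [ 0.0092  0.0125 -0.0296]
 [ 0.0094  0.0075 -0.0302]
 [ 0.0091  0.01   -0.0311]
 [ 0.0094 -0.0119 -0.0318]
 [ 0.0083 -0.0056 -0.0324]
 [ 0.0078  0.0068 -0.033 ]
 [ 0.0093  0.0123 -0.0335]
 [ 0.0049  0.0055 -0.034 ]
 [ 0.0084 -0.0062 -0.0344]
 [ 0.0004  0.0056 -0.0346]
 [-0.0029  0.0056 -0.0349]
 [ 0.0061 -0.005  -0.0352]
 [ 0.0094  0.0158 -0.0355]
 [ 0.0096  0.0085 -0.036 ]]
```

The depth images show the visible fingertips ending about 24.5 mm behind the reported TCP. That explains the miss: at a reported z of 9 mm the fingers closed above the heel. I'll work with tip z = reported z + 24.5 mm and go down carefully, watching the force.

Emit:
{"op": "servo_tool", "data": {
  "series": "-0.1 0 0 0 0;-0.1 0 0 0 0;-0.1 0 0 0 0;-0.1 0 0 0 0;-0.1 0 0 0 0;-0.1 0 0 0 0;-0.1 0 0 0.6 0;-0.1 0 0 1.2 0;-0.1 0 0 1.6 0;-0.1 0 0 2 0;-0.1 0 0 2.3 0;-0.1 0 0 2.3 0"
}}

```text
time: 6.5
tool_pos: [0.4482, -0.3067, -0.0155]
ee_rot: [-3.14, 0.002, -0.097]
wrist_force: [-0.9, 0.8, -0.2]
width: 0.0516
```

Emit:
{"op": "servo_tool", "data": {
  "series": "0.8 0 0 0 0;0.8 0 0 0 0;0.8 0 0 0 0;0.8 0 0 0 0;0.8 0 0 0 0;0.8 0 0 0 0;0.8 0 0 0 0"
}}

```text
time: 7.08
tool_pos: [0.4491, -0.3074, -0.0139]
ee_rot: [3.141, -0.001, -0.097]
wrist_force: [0.3, -0.4, 1.6]
width: 0.0237
```

Emit:
{"op": "servo_tool", "data": {
  "series": "0.8 0 0 -0.4 0;0.8 0 0 -1 0;0.8 0 0 -2 0;0.8 0 0 -4 0;0.8 0 0 -6 0;0.8 0 0 -8 0;0.8 0 0 -8 0;0.8 0 0 -8 0"
}}

```text
time: 7.75
tool_pos: [0.4499, -0.3081, 0.0677]
ee_rot: [3.139, -0.003, -0.097]
wrist_force: [-0.2, 0.2, -0.6]
width: 0.0236
```

```bash
python3 -c "
from h import *
to(.41,-.096,.066,-.05)
im,W=wsnap('w4')
i=im.astype(int)
red=(i[...,0]>130)&(i[...,1]<80)&(i[...,2]<90)
n,l,s,c=cv2.connectedComponentsWithStats(red.astype(np.uint8))
for k in range(1,n):
    if s[k,4]>40: print(s[k],c[k],np.nanmean(W[l==k],0))
m=(i[...,2]>110)&(i[...,0]<90)&(np.abs(W[...,2]-.003)<.006)
p=W[m][:,:2]*1000; print(len(p),p.mean(0),cv2.minAreaRect(p.astype(np.float32)))
"
```

```text
shift cm [ -6.03 -20.72   0.1 ] turn -0.047
[204  81  19  55 674] [212.77893175 107.91394659] [ 0.53202932 -0.29001976  0.10482614]
[295  80  18  55 677] [303.59231905 107.26883309] [ 0.52727388 -0.34073891  0.10497081]
17566 [ 506.20812189 -108.71290052] ((501.6990661621094, -98.25912475585938), (144.05282592773438, 211.67666625976562), 86.8006362915039)
```

View pics/w4.png

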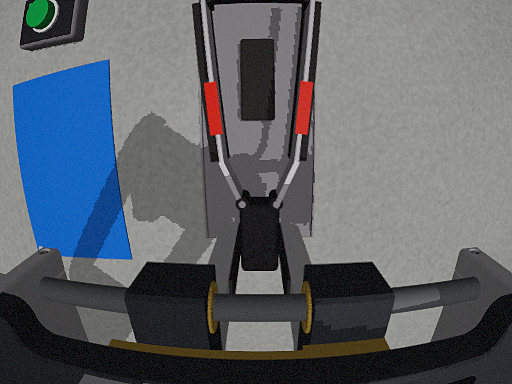

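Emit:
{"op": "servo_tool", "data": {
  "series": "0.8 -1 -3 0 0;0.8 -2 -6.5 0 -0.02;0.8 -3 -10 0 -0.04;0.8 -4 -13.5 0 -0.047;0.8 -5 -17 0 -0.047;0.8 -6 -20 0 -0.047;0.8 -6 -20.7 0 -0.047;0.8 -6 -20.7 2.5 -0.047;0.8 -6 -20.7 5 -0.047;0.8 -6 -20.7 6.5 -0.047;0.8 -6 -20.7 7.4 -0.047;0.8 -6 -20.7 7.9 -0.047;0.8 -6 -20.7 8.1 -0.047;0.8 -6 -20.7 8.1 -0.047"
}}

```text
time: 8.97
tool_pos: [0.4093, -0.0957, -0.0149]
ee_rot: [-3.141, 0.001, -0.05]
wrist_force: [0.0, 0.2, 0.3]
width: 0.024
```

Emit:
{"op": "servo_tool", "data": {
  "series": "0.3 0 0 0 0;0.1 0 0 0 0;-0.2 0 0 0 0;-0.2 0 0 0 0;-0.2 0 0 0 0;-0.2 0 0 0 0;-0.2 0 0 0 0;-0.2 0 0 -2 0;-0.2 0 0 -4 0;-0.4 0 0 -6 0;-0.4 2 0 -6 0;-0.4 5 0 -6 0;-0.4 8 0 -6 0;-0.4 8 0 -6 0;-0.4 8 0 -6 0"
}}

```text
time: 10.22
tool_pos: [0.4896, -0.0994, 0.0442]
ee_rot: [-3.141, 0.001, -0.05]
wrist_force: [-0.3, 0.3, 0.3]
width: 0.0666
```

```bash
cat >> h.py <<'E'
def pads(n):
    im,W=wsnap(n); i=im.astype(int)
    red=(i[...,0]>130)&(i[...,1]<80)&(i[...,2]<90)
    k,l,s,c=cv2.connectedComponentsWithStats(red.astype(np.uint8))
    for j in range(1,k):
        if s[j,4]>60:
            q=W[l==j]; t=q[q[:,2]>np.nanmax(q[:,2])-.004]; print('pad',s[j],np.nanmedian(q,0).round(4),'top',np.nanmedian(t,0).round(4))
    return im,W
E
python3 -c "
from h import *
print(pose()[0],robot.get_obs()['width']); pads('w5')"
```

```text
[ 0.48959863 -0.09936039  0.04419133] 0.0666121386739019
pad [105 143  15  35 178] [0.537  0.0248 0.0145] top [0.537  0.0248 0.0145]
pad [222 194  13  35 290] [ 0.4912 -0.0743  0.0237] top [ 0.4912 -0.0743  0.0237]
pad [285 194  13  35 276] [ 0.4891 -0.1248  0.0237] top [ 0.4891 -0.1248  0.0237]
```

View pics/w5.png

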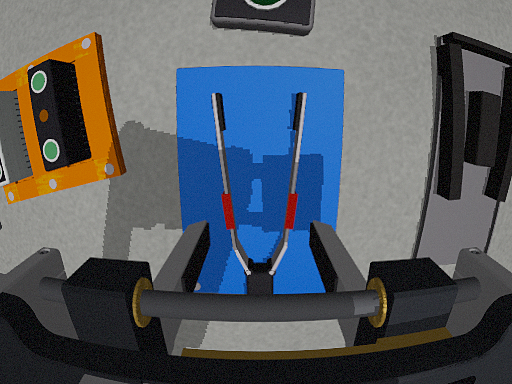

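Emit:
{"op": "servo_tool", "data": {
  "series": "-0.6 0 0 0 0;-0.6 0 0 1.5 0;-0.6 0 0 3 0;-0.6 0 0 4.5 0;-0.6 0 0 5.5 0;-0.6 0 0 6.2 0;-0.6 0 0 6.2 0;-0.3 0 0 6.2 0;-0.1 0 0 6.2 0;-0.07 0 0 6.2 0;-0.07 0 0 6.2 0;-0.07 0 0 6.2 0;-0.07 0 0 6.2 0;-0.07 0 0 6.2 0"
}}

```text
time: 11.43
tool_pos: [0.4903, -0.0997, -0.0162]
ee_rot: [3.141, -0.003, -0.05]
wrist_force: [1.2, 0.0, 4.5]
width: 0.0505
```

Emit:
{"op": "servo_tool", "data": {
  "series": "-0.07 0 0 -0.5 0;-0.07 0 0 -1.5 0;-0.07 0 0 -3 0;-0.07 0 0 -5 0;-0.07 0 0 -7 0;-0.07 0 0 -9 0;-0.07 0 0 -9 0;-0.07 0 0 -9 0"
}}

```text
time: 12.1
tool_pos: [0.4898, -0.0997, 0.0739]
ee_rot: [3.141, -0.002, -0.05]
wrist_force: [-1.1, 0.5, -1.1]
width: 0.0508
```

```bash
python3 -c "
from h import *
np.set_printoptions(precision=4,suppress=True)
print(pose()[0],robot.get_obs()['width']); im,W=pads('w6')
i=im.astype(int)
Z=W[...,2]
def cc(m):
    n,l,s,c=cv2.connectedComponentsWithStats(m.astype(np.uint8));k=1+s[1:,4].argmax();return l==k
for nm,lo,hi in (('black',(.562,.025),(.66,.1)),('silver',(.5,.105),(.66,.19))):
    m=(Z>.044)&(Z<.056)&(W[...,0]>.52)&(W[...,0]<.65)&(W[...,1]>lo[1])&(W[...,1]<hi[1]); m=cc(m)
    p=W[m]; print(nm,m.sum(),np.median(p,0),cv2.minAreaRect((p[:,:2]*1000).astype(np.float32)))
"
```

```text
[ 0.4898 -0.0997  0.0739] 0.050786913100505864
pad [114 134  19  39 257] [0.5389 0.0283 0.0144] top [0.5389 0.0283 0.0144]
pad [215 221  16  45 453] [ 0.4908 -0.0776  0.1136] top [ 0.4908 -0.0776  0.1136]
pad [289 221  15  44 452] [ 0.4889 -0.1218  0.1137] top [ 0.4889 -0.1218  0.1137]
black 2584 [0.584  0.0638 0.0506] ((584.9343872070312, 67.07958984375), (90.41541290283203, 29.36582374572754), 7.465701580047607)
silver 1710 [0.5734 0.1405 0.0505] ((575.1222534179688, 145.16873168945312), (89.70635223388672, 30.522968292236328), 8.73260498046875)
```

View pics/w6.png

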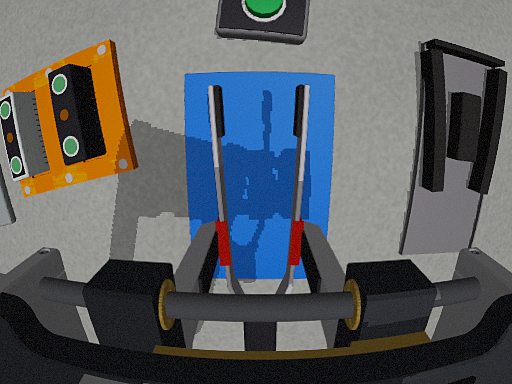

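```bash
python3 -c "
from h import *
to(.5067,.0568,.0739,.127)"
```

```text
shift cm [  1.01 -15.68  -0.16] turn -0.177
```

Emit:
{"op": "servo_tool", "data": {
  "series": "-0.07 0.2 -2.5 0 -0.04;-0.07 0.5 -5.5 0 -0.1;-0.07 0.8 -8.5 0 -0.15;-0.07 1 -11.5 0 -0.177;-0.07 1 -14 0 -0.177;-0.07 1 -15.7 0 -0.177;-0.07 1 -15.7 0 -0.177;-0.07 1 -15.7 0 -0.177"
}}

```text
time: 12.82
tool_pos: [0.5056, 0.0573, 0.0708]
ee_rot: [3.141, 0.004, 0.129]
wrist_force: [-0.1, -0.4, -1.3]
width: 0.0505
```

```bash
cat >> h.py <<'E'
def cc(m):
    n,l,s,c=cv2.connectedComponentsWithStats(m.astype(np.uint8));k=1+s[1:,4].argmax();return l==k
def jaws(W):
    "tongs arm parts near jaws, in tool frame (pts above TCP height)"
    p,R=pose(); T=R.inv().apply((W-p).reshape(-1,3)).reshape(W.shape)*1000
    for lo,hi in ((-45,-8),(8,45)):
        for x0,x1 in ((0,12),(20,35),(45,60),(65,80),(80,94)):
            m=(T[...,1]>lo)&(T[...,1]<hi)&(T[...,0]>x0)&(T[...,0]<x1)&(T[...,2]>-60)&(T[...,2]<-22)
            if m.sum()>8: print('x',x0,x1,'n',m.sum(),'y %.1f..%.1f med z %.1f'%(T[m][:,1].min(),T[m][:,1].max(),np.median(T[m][:,2])))
E
python3 -c "
from h import *
np.set_printoptions(precision=4,suppress=True)
print(pose()[0],robot.get_obs()['width']); im,W=pads('w7'); jaws(W)
Z=W[...,2]
m=cc((Z>.044)&(Z<.056)&(W[...,0]>.52)&(W[...,0]<.65)&(W[...,1]>.025)&(W[...,1]<.1))
p=W[m]; print(m.sum(),cv2.minAreaRect((p[:,:2]*1000).astype(np.float32)))
"
```

```text
[0.5056 0.0573 0.0708] 0.050464620461663334
pad [152 108  11  11  61] [0.5748 0.1458 0.0515] top [0.5748 0.1458 0.0515]
pad [130 112  59  73 878] [0.5258 0.1735 0.0145] top [0.5258 0.1734 0.0145]
pad [271 162  23  22 128] [0.5298 0.0379 0.0146] top [0.5298 0.0379 0.0146]
pad [215 221  16  45 457] [0.5027 0.0791 0.1106] top [0.5027 0.0791 0.1106]
pad [289 221  15  44 445] [0.5085 0.0353 0.1106] top [0.5085 0.0353 0.1106]
x 0 12 n 686 y -38.0..-19.6 med z -41.3
x 20 35 n 220 y -26.0..-21.9 med z -38.5
x 45 60 n 235 y -27.6..-23.4 med z -38.4
x 65 80 n 372 y -28.7..-21.7 med z -37.6
x 80 94 n 312 y -29.1..-22.6 med z -37.5
x 0 12 n 696 y 17.9..36.5 med z -41.7
x 20 35 n 191 y 20.2..23.7 med z -38.4
x 45 60 n 231 y 21.3..25.2 med z -38.4
x 65 80 n 366 y 19.6..26.4 med z -37.7
x 80 94 n 321 y 20.1..26.8 med z -37.6
4257 ((584.8098754882812, 67.79881286621094), (89.14607238769531, 28.007110595703125), 7.5569939613342285)
```

View pics/w7.png

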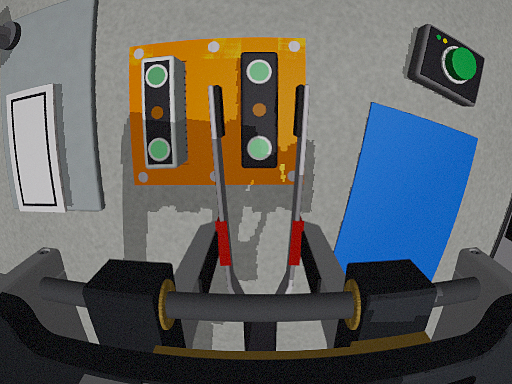

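Emit:
{"op": "servo_tool", "data": {
  "series": "-0.07 0.1 0.1 0 0;-0.07 0.1 0.1 1.2 0;-0.07 0.1 0.1 2.4 0;-0.07 0.1 0.1 3.6 0;-0.07 0.1 0.1 4.8 0;-0.07 0.1 0.1 5.8 0;-0.07 0.1 0.1 6.5 0;-0.07 0.1 0.1 6.6 0;-0.07 0.1 0.1 6.6 0"
}}

```text
time: 13.62
tool_pos: [0.5077, 0.056, 0.006]
ee_rot: [-3.141, 0.001, 0.127]
wrist_force: [0.5, 0.7, -1.0]
width: 0.0504
```

Emit:
{"op": "servo_tool", "data": {
  "series": "0 0 0 0 0;0.05 0 0 0 0;0.2 0 0 0 0;0.6 0 0 0 0;0.6 0 0 0 0;0.6 0 0 0 0;0.6 0 0 0 0"
}}

```text
time: 14.2
tool_pos: [0.5089, 0.0562, 0.0074]
ee_rot: [-3.141, -0.002, 0.127]
wrist_force: [1.3, 0.7, 1.1]
width: 0.0432
```

Emit:
{"op": "servo_tool", "data": {
  "series": "0.6 0 0 -0.3 0;0.6 0 0 -0.8 0;0.6 0 0 -1.5 0;0.6 0 0 -2.5 0;0.6 0 0 -4 0;0.6 0 0 -5.5 0;0.6 0 0 -7 0;0.6 0 0 -7 0;0.6 0 0 -7 0;0.6 0 0 -7 0"
}}

```text
time: 15.03
tool_pos: [0.5076, 0.056, 0.0763]
ee_rot: [-3.141, 0.001, 0.127]
wrist_force: [0.1, -0.3, -2.8]
width: 0.0435
```

```bash
cat >> h.py <<'E'
def mod(W,z0,z1):
    p,R=pose(); T=R.inv().apply((W-p).reshape(-1,3)).reshape(W.shape)
    m=cc((T[...,0]>.03)&(T[...,0]<.135)&(abs(T[...,1]+.001)<.0175)&(T[...,2]<-z0)&(T[...,2]>-z1))
    q=W[m]; A=np.c_[q[:,:2],np.ones(len(q))]; s=np.linalg.lstsq(A,q[:,2],rcond=None)[0]
    print('module',m.sum(),cv2.minAreaRect((q[:,:2]*1000).astype(np.float32)),'z',np.median(q[:,2]),'slopes',s[:2])
    print(' in tool',np.median(T[m],0))
E
python3 -c "
from h import *
np.set_printoptions(precision=4,suppress=True)
print(pose()[0],robot.get_obs()['width']); im,W=pads('w8'); jaws(W); mod(W,.035,.06)
to(.45,.285,.0774,.135)
"
```

```text
[0.5076 0.056  0.0763] 0.04347173657148891
pad [131 112  55  74 636] [0.5343 0.1748 0.0144] top [0.5344 0.1747 0.0144]
pad [294 142   8  43 114] [0.5436 0.0251 0.0146] top [0.5466 0.0406 0.1147]
pad [221 221  13  45 440] [0.5051 0.0747 0.116 ] top [0.5051 0.0747 0.116 ]
pad [285 221  13  45 423] [0.5095 0.0371 0.116 ] top [0.5094 0.0371 0.116 ]
x 0 12 n 657 y -33.6..-15.6 med z -42.2
x 20 35 n 231 y -20.0..-8.4 med z -39.5
x 45 60 n 498 y -20.4..-8.1 med z -41.8
x 65 80 n 579 y -20.8..-8.0 med z -41.5
x 80 94 n 529 y -20.6..-8.4 med z -40.4
x 0 12 n 656 y 15.5..34.1 med z -42.3
x 20 35 n 224 y 8.5..20.5 med z -39.7
x 45 60 n 489 y 8.2..19.8 med z -41.8
x 65 80 n 566 y 8.1..20.2 med z -40.4
x 80 94 n 521 y 8.1..20.0 med z -40.5
module 8781 ((582.7470703125, 66.61467742919922), (92.3316650390625, 34.90346908569336), 7.213001728057861) z 0.11848271908067332 slopes [-0.005  -0.0284]
 in tool [ 0.0765 -0.0009 -0.043 ]
shift cm [ -2.78 -23.44  -0.16] turn -0.008
```

View pics/w8.png

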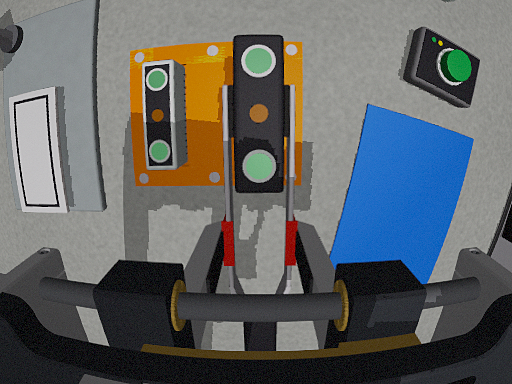

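```bash
python3 -c "
from h import *
to(.4527,.2827,.0763,.135)"
```

```text
shift cm [ -2.54 -23.18  -0.05] turn -0.008
```

Emit:
{"op": "servo_tool", "data": {
  "series": "0.6 0 -1 0 0;0.6 -0.3 -3 0 0;0.6 -0.6 -5.5 0 0;0.6 -0.9 -8 0 0;0.6 -1.2 -10.5 0 0;0.6 -1.5 -13 0 0;0.6 -1.8 -15.5 0 0;0.6 -2.1 -18 0 0;0.6 -2.4 -20.5 0 -0.01;0.6 -2.5 -22.2 0 -0.01;0.6 -2.5 -23 0 -0.01;0.6 -2.5 -23.2 0 -0.01;0.6 -2.5 -23.2 0 -0.01;0.6 -2.5 -23.2 0 -0.01"
}}

```text
time: 16.25
tool_pos: [0.454, 0.2822, 0.0764]
ee_rot: [3.141, 0.001, 0.136]
wrist_force: [-0.4, -1.2, -1.4]
width: 0.0437
```

```bash
python3 -c "
from h import *
np.set_printoptions(precision=4,suppress=True)
print(pose()[0],robot.get_obs()['width'],robot.get_obs()['ee_rot']); im,W=wsnap('w9'); mod(W,.042,.06)
Z=W[...,2]; m=cc((Z>.024)&(Z<.04)&(W[...,0]>.4)&(W[...,0]<.65)&(W[...,1]>.2)&(W[...,1]<.4))
print('stage',m.sum(),cv2.minAreaRect((W[m][:,:2]*1000).astype(np.float32)))
"
```

```text
[0.454  0.2822 0.0764] 0.04367541958237634 [3.1408 0.0008 0.1362]
module 4697 ((528.7136840820312, 293.0927429199219), (86.2230224609375, 26.60321617126465), 9.096561431884766) z 0.11916436933644226 slopes [-0.0049  0.0004]
 in tool [ 0.0684 -0.0007 -0.0427]
stage 1991 ((525.931396484375, 323.15582275390625), (129.1873016357422, 17.405073165893555), 7.488262176513672)
```

View pics/w9.png

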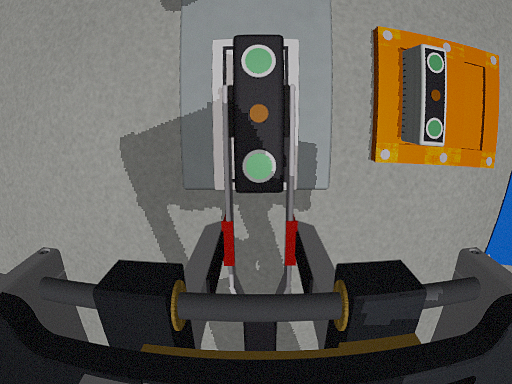

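Emit:
{"op": "servo_tool", "data": {
  "series": "0.6 0.05 -0.2 0.5 0;0.6 0.05 -0.2 1.3 0;0.6 0.05 -0.2 2.2 0;0.6 0.05 -0.2 3 0;0.6 0.05 -0.2 3.6 0;0.6 0.05 -0.2 4 0;0.6 0.05 -0.2 4.3 0;0.6 0.05 -0.2 4.45 0;0.6 0.05 -0.2 4.55 0;0.6 0.05 -0.2 4.6 0;0.6 0.05 -0.2 4.65 0;0.6 0.05 -0.2 4.65 0;0.6 0.05 -0.2 4.65 0"
}}

```text
time: 17.38
tool_pos: [0.4545, 0.2852, 0.0306]
ee_rot: [-3.141, -0.001, 0.137]
wrist_force: [0.6, -0.2, -2.2]
width: 0.0436
```

Emit:
{"op": "servo_tool", "data": {
  "series": "0.6 0 0 0.05 0;0.6 0 0 0.05 0;0.6 0 0 0.05 0"
}}

```text
time: 17.63
tool_pos: [0.4545, 0.2852, 0.0301]
ee_rot: [-3.141, -0.001, 0.137]
wrist_force: [-0.2, 1.0, -1.1]
width: 0.0433
```

Emit:
{"op": "servo_tool", "data": {
  "series": "0.6 0 0 0.05 0;0.6 0 0 0.05 0;0.6 0 0 0.05 0"
}}

```text
time: 17.88
tool_pos: [0.4543, 0.2852, 0.0296]
ee_rot: [-3.141, -0.0, 0.137]
wrist_force: [-0.2, -0.0, -0.1]
width: 0.0436
```

Emit:
{"op": "servo_tool", "data": {
  "series": "0.6 0 0 0.05 0;0.6 0 0 0.05 0;0.6 0 0 0.05 0"
}}

```text
time: 18.13
tool_pos: [0.4544, 0.2852, 0.0291]
ee_rot: [-3.141, -0.001, 0.137]
wrist_force: [-1.8, -0.4, 1.3]
width: 0.0433
```

Emit:
{"op": "servo_tool", "data": {
  "series": "0.08 0 0 0 0;0.06 0 0 0 0;0.04 0 0 0 0;0.02 0 0 0 0;0 0 0 0 0;-0.03 0 0 0 0;-0.07 0 0 0 0;-0.07 0 0 0 0;-0.07 0 0 0 0;-0.07 0 0 0 0"
}}

```text
time: 18.97
tool_pos: [0.4542, 0.285, 0.0288]
ee_rot: [-3.142, -0.0, 0.137]
wrist_force: [0.0, 0.7, -1.0]
width: 0.0505
```

```bash
python3 -c "
from h import *
np.set_printoptions(precision=4,suppress=True)
im,W=wsnap('w10'); mod(W,.035,.06); jaws(W)
save('w10c.png',cv2.resize(im[20:300,130:390],None,fx=2,fy=2))
"
```

```text
module 8121 ((530.1295166015625, 295.9346618652344), (90.26530456542969, 28.471935272216797), 8.182900428771973) z 0.07283925657257177 slopes [ 0.0012 -0.0005]
 in tool [ 0.0772 -0.0005 -0.044 ]
x 0 12 n 690 y -37.1..-18.8 med z -41.4
x 20 35 n 271 y -24.9..-8.4 med z -39.2
x 45 60 n 552 y -26.4..-8.0 med z -42.6
x 65 80 n 692 y -27.7..-8.0 med z -39.8
x 80 94 n 601 y -28.2..-8.3 med z -40.5
x 0 12 n 694 y 18.9..37.2 med z -41.6
x 20 35 n 233 y 8.4..24.5 med z -39.2
x 45 60 n 513 y 8.1..26.0 med z -42.3
x 65 80 n 643 y 8.0..27.3 med z -39.7
x 80 94 n 583 y 8.0..28.0 med z -40.0
```

View pics/w10c.png

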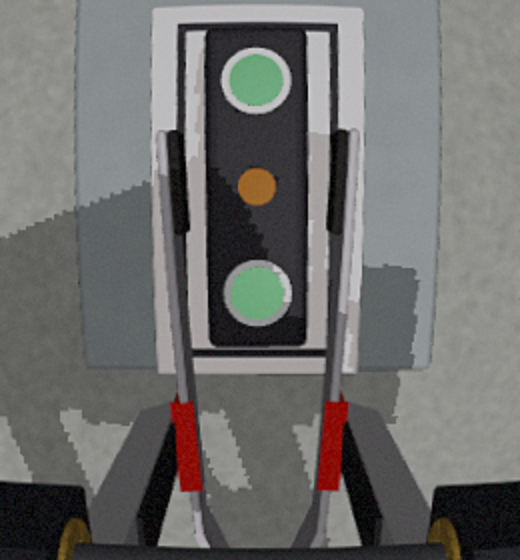

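Emit:
{"op": "servo_tool", "data": {
  "series": "-0.07 0 0 -0.5 0;-0.07 0 0 -1.5 0;-0.07 0 0 -2.8 0;-0.07 0 0 -4.2 0;-0.07 0 0 -5.6 0;-0.07 0 0 -7 0;-0.07 0 0 -7.5 0;-0.07 0 0 -7.5 0;-0.07 0 0 -7.5 0"
}}

```text
time: 19.77
tool_pos: [0.4544, 0.2851, 0.1042]
ee_rot: [-3.141, -0.001, 0.137]
wrist_force: [0.3, 0.3, -1.2]
width: 0.0507
```

```bash
python3 -c "
from h import *
np.set_printoptions(precision=4,suppress=True)
print(pose()[0]);im,W=wsnap('w11')
m=cc((W[...,2]>.064)&(W[...,2]<.08)&(W[...,0]>.46)&(W[...,0]<.6)&(W[...,1]>.25)&(W[...,1]<.34))
print(m.sum(),cv2.minAreaRect((W[m][:,:2]*1000).astype(np.float32)),np.median(W[m],0))
to(.490,-.099,.104,-.05)
"
```

```text
[0.4544 0.2851 0.1042]
3873 ((530.064697265625, 295.9195861816406), (89.49444580078125, 28.106822967529297), 8.082629203796387) [0.5304 0.296  0.0728]
shift cm [-1.66 38.52 -0.06] turn 0.187
```

Emit:
{"op": "servo_tool", "data": {
  "series": "-0.07 0 1.5 0 0;-0.07 -0.2 4.5 0 0;-0.07 -0.4 8 0 0.05;-0.07 -0.6 11.5 0 0.1;-0.07 -0.8 15 0 0.15;-0.07 -1 18.5 0 0.187;-0.07 -1.2 22 0 0.187;-0.07 -1.4 25.5 0 0.187;-0.07 -1.6 29 0 0.187;-0.07 -1.7 32.5 0 0.187;-0.07 -1.7 35.5 0 0.187;-0.07 -1.7 37.8 0 0.187;-0.07 -1.7 38.5 0 0.187;-0.07 -1.7 38.5 0 0.187;-0.07 -1.7 38.5 0 0.187"
}}

```text
time: 21.07
tool_pos: [0.4893, -0.098, 0.1028]
ee_rot: [-3.14, 0.002, -0.051]
wrist_force: [-0.2, -0.1, -1.4]
width: 0.0508
```

Emit:
{"op": "servo_tool", "data": {
  "series": "-0.07 0 0 1.5 0;-0.07 0 0 3.5 0;-0.07 0 0 5.5 0;-0.07 0 0 7.5 0;-0.07 0 0 9.3 0;-0.07 0 0 10.5 0;-0.07 0 0 11.3 0;-0.07 0 0 11.7 0;-0.07 0 0 11.9 0;-0.07 0 0 12 0;-0.07 0 0 12 0;-0.07 0 0 12 0"
}}

```text
time: 22.07
tool_pos: [0.4907, -0.0988, -0.0153]
ee_rot: [3.141, -0.002, -0.05]
wrist_force: [-0.2, -0.0, -1.4]
width: 0.0504
```

Emit:
{"op": "servo_tool", "data": {
  "series": "-0.07 0 0 0.1 0;-0.07 0 0 0.1 0;-0.07 0 0 0.1 0"
}}

```text
time: 22.32
tool_pos: [0.4908, -0.0989, -0.0162]
ee_rot: [3.141, -0.002, -0.05]
wrist_force: [-0.0, -0.2, 3.1]
width: 0.0507
```

```bash
python3 -c "
from h import *
im,W=pads('w12'); jaws(W); print(pose()[0])"
```

```text
pad [215 221  16  45 467] [ 0.4919 -0.0768  0.0237] top [ 0.4919 -0.0769  0.0237]
pad [289 221  15  44 467] [ 0.4897 -0.1213  0.0237] top [ 0.4897 -0.1213  0.0237]
x 0 12 n 689 y -37.3..-18.8 med z -41.3
x 20 35 n 220 y -24.9..-21.1 med z -38.9
x 45 60 n 236 y -26.5..-22.6 med z -38.6
x 65 80 n 375 y -27.9..-20.8 med z -37.9
x 80 94 n 314 y -28.3..-21.7 med z -37.7
x 0 12 n 688 y 18.7..37.3 med z -41.6
x 20 35 n 193 y 21.3..24.6 med z -38.6
x 45 60 n 234 y 22.2..26.0 med z -38.7
x 65 80 n 365 y 20.5..27.3 med z -37.8
x 80 94 n 323 y 21.0..27.7 med z -37.8
[ 0.49079678 -0.09895016 -0.01617403]
```

Emit:
{"op": "servo_tool", "data": {
  "series": "-0.2 0 0 0 0;-0.4 0 0 0 0;-0.6 0 0 0 0;-0.6 0 0 0 0;-0.6 0 0 0 0;-0.6 0 0 0 0;-0.6 0 0 0 0;-0.6 0 0 -2 0;-0.6 0 0 -4.5 0;-0.6 0 0 -7 0;-0.6 0 0 -9.5 0;0.9 0 0 -11 0;0.9 0 0 -11 0;0.9 0 0 -11 0"
}}

```text
time: 23.53
tool_pos: [0.4904, -0.0989, 0.0933]
ee_rot: [3.141, -0.002, -0.05]
wrist_force: [0.6, 0.3, -0.4]
width: 0.0586
```

```bash
python3 -c "
from h import *
np.set_printoptions(precision=4,suppress=True)
im,W=pads('w13'); i=im.astype(int)
m=cc((i[...,1]>i[...,0]+50)&(i[...,1]>i[...,2]+30)&(W[...,0]>.6)&(W[...,1]<-.05)); v,u=np.nonzero(m)
print('button',m.sum(),np.nanmean(W[m],0),u.mean(),v.mean())
c=np.nanmean(W[m],0); to(c[0],c[1],.0935,-.05); print(robot.get_obs()['wrist_force'])
"
```

```text
pad [120 125  22  46 408] [0.5407 0.0303 0.0145] top [0.5407 0.0304 0.0145]
pad [228 181  11  30 204] [ 0.4918 -0.074   0.0238] top [ 0.4918 -0.074   0.0238]
pad [281 181  10  30 198] [ 0.4892 -0.1245  0.0237] top [ 0.4892 -0.1245  0.0237]
button 644 [ 0.6613 -0.1123  0.0416] 264.4378881987578 9.107142857142858
shift cm [17.23  0.51 -0.19] turn -0.0
[-0.1464  0.3478 -0.1613]
```

Emit:
{"op": "servo_tool", "data": {
  "series": "0.9 2 0 0 0;0.9 5 0.1 0 0;0.9 8.5 0.2 0 0;0.9 12 0.3 0 0;0.9 15 0.4 0 0;0.9 17 0.4 0 0;0.9 17.4 0.4 1 0;0.9 17.4 0.4 3 0;0.9 17.4 0.4 5 0;0.9 17.4 0.4 6 0;0.9 17.4 0.4 6.3 0;0.9 17.4 0.4 6.3 0;0.9 17.4 0.4 6.3 0"
}}

```text
time: 24.67
tool_pos: [0.6633, -0.1114, 0.0301]
ee_rot: [-3.142, -0.0, -0.05]
wrist_force: [-0.1, 0.4, 1.2]
width: 0.0046
```

```bash
python3 -c "
from h import *
np.set_printoptions(precision=4,suppress=True)
o=robot.get_obs();print(o['tool_pos'],o['wrist_force'],o['width'])
im,W=wsnap('w14'); i=im.astype(int)
save('w14c.png',cv2.resize(im[100:330,130:390],None,fx=2,fy=2))
m=cc((i[...,1]>i[...,0]+50)&(i[...,1]>i[...,2]+30)&(W[...,0]>.6)); v,u=np.nonzero(m)
print('button',m.sum(),np.nanmedian(W[m],0),cv2.minEnclosingCircle((W[m][:,:2]*1000).astype(np.float32)))
"
```

```text
[ 0.6633 -0.1114  0.0301] [-0.1021  0.4449  1.1512] 0.004645422685510758
button 873 [ 0.6713 -0.1121  0.0415] ((661.7050170898438, -111.51617431640625), 19.501821517944336)
```

Emit:
{"op": "servo_tool", "data": {
  "series": "0.9 0 0 0.4 0;0.9 0 0 0.8 0;0.9 0 0 1.1 0;0.9 0 0 1.3 0;0.9 0 0 1.4 0;0.9 0 0 1.4 0;0.9 0 0 1.4 0;0.9 0 0 1.4 0"
}}

```text
time: 25.38
tool_pos: [0.6634, -0.1114, 0.016]
ee_rot: [-3.141, 0.0, -0.05]
wrist_force: [-1.9, -0.7, 1.1]
width: 0.0047
```

Emit:
{"op": "servo_tool", "data": {
  "series": "0.9 0 0 0.1 0;0.9 0 0 0.2 0;0.9 0 0 0.3 0;0.9 0 0 0.3 0;0.9 0 0 0.3 0"
}}

```text
time: 25.8
tool_pos: [0.6636, -0.1114, 0.0129]
ee_rot: [-3.142, -0.0, -0.05]
wrist_force: [-0.4, 1.1, 3.2]
width: 0.0046
```

Emit:
{"op": "servo_tool", "data": {
  "series": "0.9 0 0 0.1 0;0.9 0 0 0.1 0;0.9 0 0 0.1 0"
}}

```text
time: 26.05
tool_pos: [0.6636, -0.1114, 0.0119]
ee_rot: [-3.142, -0.0, -0.05]
wrist_force: [-0.9, 0.2, 2.8]
width: 0.0045
```

Emit:
{"op": "servo_tool", "data": {
  "series": "0.9 0 0 0.05 0;0.9 0 0 0.05 0;0.9 0 0 0.05 0"
}}

```text
time: 26.3
tool_pos: [0.6636, -0.1114, 0.0116]
ee_rot: [-3.142, -0.0, -0.05]
wrist_force: [-1.3, 0.2, 4.0]
width: 0.0046
```

Emit:
{"op": "servo_tool", "data": {
  "series": "0.9 0 0 0.05 0;0.9 0 0 0.05 0;0.9 0 0 0.05 0"
}}

```text
time: 26.55
tool_pos: [0.6636, -0.1114, 0.0116]
ee_rot: [-3.142, -0.0, -0.05]
wrist_force: [-2.1, 0.0, 6.1]
width: 0.005
```

Emit:
{"op": "servo_tool", "data": {
  "series": "0.9 0 0 -0.02 0;0.9 0 0 -0.02 0;0.9 0 0 -0.02 0;0.9 0 0 -0.02 0;0.9 0 0 -0.02 0;0.9 0 0 -0.02 0;0.9 0 0 -0.02 0;0.9 0 0 -0.02 0;0.9 0 0 -0.02 0;0.9 0 0 -0.02 0;0.9 0 0 -0.02 0;0.9 0 0 -0.02 0"
}}

```text
time: 27.55
tool_pos: [0.6636, -0.1115, 0.0116]
ee_rot: [3.142, -0.0, -0.05]
wrist_force: [-2.1, 0.6, 6.1]
width: 0.0046
```

Emit:
{"op": "servo_tool", "data": {
  "series": "0.9 0 0 0.2 0;0.9 0 0 0.4 0;0.9 0 0 0.6 0;0.9 0 0 0.7 0;0.9 0 0 0.7 0;0.9 0 0 0.7 0"
}}

```text
time: 28.05
tool_pos: [0.6637, -0.1114, 0.0066]
ee_rot: [3.141, -0.001, -0.05]
wrist_force: [-4.7, 1.3, 11.3]
width: 0.0046
```

Emit:
{"op": "servo_tool", "data": {
  "series": "0.9 0 0 0.1 0;0.9 0 0 0.15 0;0.9 0 0 0.15 0;0.9 0 0 0.15 0"
}}

```text
time: 28.38
tool_pos: [0.6638, -0.1114, 0.0063]
ee_rot: [3.141, -0.002, -0.05]
wrist_force: [-7.1, 2.5, 15.0]
width: 0.0046
```

Emit:
{"op": "servo_tool", "data": {
  "series": "0.9 0 0 -0.5 0;0.9 0 0 -1 0;0.9 0 0 -2 0;0.9 0 0 -4 0;0.9 0 0 -7 0;0.9 0 0 -10 0;0.9 -4 0 -12 0;0.9 -8 0 -12 0;0.9 -12 0 -12 0;0.9 -12 0 -12 0;0.9 -12 0 -12 0"
}}

```text
time: 29.3
tool_pos: [0.5414, -0.105, 0.1213]
ee_rot: [-3.141, 0.002, -0.051]
wrist_force: [1.4, -1.1, 0.6]
width: 0.0046
```

```bash
python3 -c "
from h import *
np.set_printoptions(precision=4,suppress=True)
im,W=pads('w15')
im,d=snapshot('top'); W=pts('top',d); i=im.astype(int); Z=W[...,2]
m=cc((Z>.064)&(Z<.08)&(W[...,0]>.46)&(W[...,0]<.6)&(W[...,1]>.25)&(W[...,1]<.34))
print('module',m.sum(),cv2.minAreaRect((W[m][:,:2]*1000).astype(np.float32)),np.median(W[m],0))
m=(i[...,1]>i[...,0]+50)&(i[...,1]>i[...,2]+30)&(abs(W[...,0]-.663)<.02)&(abs(W[...,1]+.111)<.02)
print('button',m.sum(),np.median(W[m],0))
m=cc((Z>.04)&(Z<.056)&(W[...,0]>.52)&(W[...,0]<.64)&(W[...,1]>.12)&(W[...,1]<.17))
print('silver',m.sum(),W[m].mean(0))
m=cc((Z>.02)&(Z<.06)&(abs(W[...,0]-.767)<.04)&(abs(W[...,1]+.113)<.04)); print('jar',m.sum(),W[m].mean(0))
"
```

```text
pad [ 123  132   29   79 1054] [0.5536 0.0364 0.0144] top [0.5543 0.0361 0.0145]
pad [229 221   7  22  97] [ 0.4981 -0.0731  0.0237] top [ 0.5519 -0.0913  0.1771]
module 523 ((529.3212280273438, 294.4761047363281), (89.85334014892578, 28.96929168701172), 7.791037559509277) [0.5292 0.2933 0.0715]
button 139 [ 0.6651 -0.1113  0.0404]
silver 483 [0.5735 0.1442 0.0496]
jar 248 [ 0.7663 -0.1133  0.0428]
```

```bash
python3 -c "
from h import *
print(robot.close_job())"
```

```text
the job is handed in; nothing more can be done
None
```

I carried out every step and handed the job in at about 29 s of simulated time; the hand-in gives no verdict.

**What I did**
1. I took the tongs out of the tray by the heel, laid them on the mat and took them again by the red pads.
2. With the tongs I lifted the black module and set it down in the stage frame. I let it go and laid the tongs back on the mat.
3. I held the button at its halfway stop for about 1 s at roughly 6 N. I then pushed it until the travel stopped at about 15 N, and let go.

**Last checks**
- **Module:** in the top camera its centre is within 1 mm of the frame's centre, turned less than 0.01 rad from it, with its top at the right height. The wrist camera put it 1–2 mm off, still well inside the 12 mm limit.
- **Tongs:** after I let go, they lay flat near the middle of the mat. In the last picture only one pad could be measured: it was at the same height, and its x read 6 mm different because the fingers partly hid it.
- **Button:** its top is back at its starting height.
- **Bystanders:** the silver module and the jar read the same as at the start to within about 1 mm. I did not measure the bottle again; the arm never came near it.

**What failed or disagreed**
- **First heel grasp missed:** the fingers closed above the heel twice without touching anything. Depth images showed the fingertips end about 24.5 mm short of the reported TCP; allowing for that, every later grasp and contact agreed.
- **Picture limit:** the last close-up of the button was refused, so I judged the press by depth and force alone.

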